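# Eject and trap a franking machine's ink cartridge

### The arm

A 7-joint arm with a two-finger parallel gripper is mounted at the origin on the work surface. World frame = base frame: x ahead of the robot, y to its left, z up, the work surface at z = 0. Lengths are in m, angles in rad, forces in N, time in s.
With the tool pointing down it reaches from about 0.4 to 0.875 m from the base axis. Payload 4.4 kg.
Tool frame: the origin (TCP) lies at the very end of the fingers, on their centre line; the grasp point (between the pads) lies behind it (manip.grasp_offset is the x of the grasp point in the tool frame, in m); x points along the fingers, z is the direction in which the jaws open and shut, and the axes are right-handed (so a half turn about x gives the same grasp; the last joint's range is limited). The gripper opens to 85 mm and grips with 20 to 120 N. Pads are 22 mm wide; open, the fingers measure 114 mm over their backs; the gripper's body (76 mm by 85 mm) begins 54 mm behind the grasp point. The pads swing forward as they close: fully open they stand 13 mm farther back than shut.
Start: joints at [-1.195, 0.628, 0.038, 1.517, -0.027, 0.996, -0.02], TCP at [0.278, 0.588, 0.231] pointing down, gripper open.
Joint ranges: [-3.06, 3.06], [-0.37, 2.12], [-1.25, 1.32], [0.18, 2.47], [-1.1, 4.24], [0.23, 1.98], [-2.94, 2.94]. Speed limits (rad/s): [2.57, 2.57, 3.14, 3.14, 3.14, 3.14, 3.14].

### API

Orientations are given as a rotation vector (axis times angle).
In Python, from bench import manip, cams, job gives the robot as it stands.
- The arm moves only by the shell command python3 -m handwheel 'ROWS' [FORCE]. ROWS is JSON, a list of rows, each an object of numbers: "tx", "ty", "tz": the shift along the tool's x, y, z in cm; "ax", "ay", "az": the turn, a rotation vector about the tool's x, y, z in degrees; "gripper": the closure, from -1 (fully open) to 1 (shut). A call has 1 to 10 rows; each row is the pose to reach, as a shift and turn from the pose commanded when the call began, along the tool's axes at that moment; what a row does not reach only later rows make up. A row lasts 1/10 s, in which the tool goes at most 50 mm and 8.59 degrees, less where a joint would pass 70% of its speed; a pose out of reach is approached as far as the arm can. A call with a gripper value outside its range is refused whole. The fingers move at their own pace and stop on an object; FORCE is the grip in N (left out, the last holds). Time passes only in rows, so rows that repeat a pose let the fingers close. It gives the time, the measured TCP pose, the force and the opening at its end, in the units of the state.
- manip.sense(): the state, without advancing time (a new reading comes with each control period).
- cams.get_image(name): name is "side" or "top"; returns a dict with "pixels" (420x560x3 uint8, red, green, blue), "mtx" (3x3 intrinsics, pixels), "view" (4x4, takes a point from world to camera coordinates). Camera axes: x right, y up, looking along -z (the intrinsics and any distortion apply to the point x, -y, -z); pixel columns grow to the right and rows downward; lengths in m; the calibration is good to about 2 mm. A picture is of the moment at which its call begins. There is no depth.
- job.close_job(): hands the job in, once; it reports no verdict.
The state is a dict: "t": time; "q": joint angles; "joint_velocities": joint speeds; "tau": joint torques, N m; "tcp_pos": TCP position; "eef_rot": TCP orientation; "wrist_force": force on the tool from outside, world axes, zero at the start; "torque": the same for the moment, N m; "finger_gap": opening from 0.0 (shut) to 1.0 (fully open).
Only numpy, scipy, OpenCV 4.12 (cv2) and the standard library are available. Lean on these libraries where they do the work, as an engineer would, in place of code of your own. Each camera call takes 0.05 s, during which the arm holds its last target. There are 200 camera calls.

### The job

On the franking machine, push the small shutter all the way back off the release key, then press the key fully down with one finger so that the ink cartridge pops out, and trap the cartridge with the other finger before it slides away down the ramp. Do not pinch or lift the cartridge, and leave everything else where it is. Finish while still holding the key down with one finger and the cartridge stopped on the ramp against the other, ready for the clerk to take.

Things in the scene. Friction and masses are not known exactly. Their poses are not given: they have to be found in the camera images.
- machine: white desktop franking machine, 260 x 285 mm, fixed; deck 72 mm above the counter. Origin at counter height under the deck. Axes: x from its front (letter ledge) to its back, y along the ramp the way the cartridge is ejected, z up; x, y, z below are in these axes. A console 99 mm high stands on the deck at y below -75, x above 50 mm; apart from it and the spare cartridge, key and ramp stand clear.
- shutter_tab (a point): centre of the front (-x) face of the tab on the sliding shutter: dark steel, 4 mm thick, 34 mm along y, top 113 mm up, point 103 mm up. It stands on the front edge of the flat shutter (top 93 mm up) that covers the key. Pushing the tab towards +x slides the shutter off. It is at x = -21 mm plus the joint value, y = -26.5 mm.
- shutter (a joint): how far the shutter is slid open (m): 0 covers the key, 0.055 is fully open against its stop. Starts between 0 and 0.012. Needs about 1.5 N and stays where it is left.
- key_top (a point): centre of the top of the black release key: x = 0, y = -23, z = 86 mm when up. It is 28 mm along x, 34 mm along y (y -40 to -6 mm) and stands 14 mm above the deck; it may be pressed anywhere on top. A fence 44 mm wide and 104 mm high above the counter stands between key and cartridge at y = -3 to -0.5 mm.
- release_key (a joint): how far the key is pressed down (m): 0 up, 0.008 fully down at a hard stop. Spring: 2 N at first, 6 N fully down; springs back when let go. From about 0.0055 on, its catch (in front of the cartridge's foot) has sunk below the ramp floor and the cartridge shoots out.
- ramp_top (a point): centre line of the ramp floor at y = 0 (z = 70 mm). The polished steel ramp falls 8 degrees (1.4 mm per 10 mm) towards +y; 34 mm wide inside, side rails only 7 mm above its floor. A fingertip level with the pressed key (z = 78 mm) is clear of floor and rails and stands in the way of the cartridge's nose.
- ramp_end (a point): centre line of the ramp floor at its low end, y = 128 mm, the machine's edge, where the cartridge would drop off to the counter.
- cartridge_center (a point): centre of the body of the loose black ink cartridge in the ramp: 28 mm along x, 24 along the ramp, 36 tall, about 80 g, leaning with the ramp. Seated at x = 0, y = 24, z = 85 mm; its back at y = 10, top at z = 105 mm. When released a spring (2.7 N, 1.4 N after 30 mm) drives it to +y at about 0.3 m/s, then it slides off down the ramp. Properly stopped: y = 28 to 60 mm.
- cartridge_nose (a point): upper front edge of the cartridge's nose, its foremost point: the nose is 18 mm wide, 16 mm high (14 to 30 mm above the ramp floor) and sticks out 6 mm at the front (+y). Seated at y = 44, z = 94 mm. Finger faces 55 to 70 mm apart can straddle fence, pusher and seated cartridge, one finger over the key, the other over the ramp.
- spare_cartridge: spare black ink cartridge like the fitted one (28 x 24 x 36 mm with a 6.5 mm nose), standing on the machine's deck near its front corner on the far side from the ramp; not part of the job; origin under its centre
- date_stamp: wooden hand stamp, 38 mm foot, 82 mm tall, on the counter; bystander; origin under its centre
- tape_roll: roll of parcel tape standing on its flat side, 90 mm across, 48 mm tall; bystander; origin under its centre
- ink_pad: closed flat ink-pad tin 75 x 110 x 20 mm; bystander; origin under its centre
- sanitiser: clear bottle with white cap, 56 mm across, 130 mm tall; bystander; origin under its centre
- small_parcel: cardboard parcel 110 x 160 x 60 mm behind the machine; bystander; origin under its centre
- pen_cup: empty grey cup, 70 mm across, 90 mm tall, behind the machine; bystander; origin under its centre
Mind the look-alikes: they are no part of the job. What is shaped like the part that bears cartridge_center but turquoise is not meant.

How it is judged:
By the outcome, as a careful person would: the job done as asked, in the order asked, and still so for the second after the job is handed in, while the arm keeps its last pose, push and grip.
It also fails if it takes over 38 s, if anything falls off the work surface, if the arm or the gripper's body presses on something with over 40 N, if the wrist force passes 120 N, or if a joint passes its speed limit or range.

## Working session

There is one attempt and no reset: what is moved stays moved. The work goes in short steps, Python scripts to look and compute and a shell command to move; the robot and the scene stay as the last step left them, time stands still between calls to the robot, and variables do not carry over. Pictures are saved under pics/ and viewed, about 8 in all and at most 12, crops included, and the job is handed in when it is done.

```bash
ls; mkdir -p pics
python3 - <<'E'
from bench import manip,cams,job
import cv2,numpy as np
for n in("side","top"):
    d=cams.get_image(n); cv2.imwrite(f"pics/{n}0.png",d["pixels"][:,:,::-1]); np.savez(f"pics/{n}0.npz",**d)
    print(n,d["mtx"].tolist(),np.round(d["view"],4).tolist(),[k for k in d])
s=manip.sense();print(s, manip.grasp_offset)
E
```

```text
pics
side [[470.4864112679599, 0.0, 277.3100397656444], [0.0, 470.4864112679599, 206.16494140128287], [0.0, 0.0, 1.0]] [[-0.9735, -0.2277, 0.0217, 0.6065], [0.1733, -0.6722, 0.7198, -0.1651], [-0.1493, 0.7044, 0.6939, -1.0992], [0.0, 0.0, 0.0, 1.0]] ['pixels', 'mtx', 'view']
top [[458.8459816629363, 0.0, 278.0916766499735], [0.0, 458.8459816629363, 202.01560214404114], [0.0, 0.0, 1.0]] [[-0.0069, -0.9999, -0.008, 0.0452], [0.9819, -0.0083, 0.1891, -0.6393], [-0.1891, -0.0066, 0.9819, -0.9645], [0.0, 0.0, 0.0, 1.0]] ['pixels', 'mtx', 'view']
{'t': 0.1, 'q': array([-1.19479128,  0.62922897,  0.03846342,  1.5182506 , -0.0269894 ,
        0.9962893 , -0.02002338]), 'joint_velocities': array([-1.25523546e-03, -3.70214175e-03,  2.66997847e-04,  1.64975232e-05,
       -4.31123763e-04, -7.34583782e-04,  8.32309009e-04]), 'tau': array([ 2.14316424e-03, -5.64539731e+01,  1.22978613e+00, -1.93979359e+01,
        1.11510762e-02,  5.44602764e-03, -4.51173776e-06]), 'tcp_pos': array([0.27767355, 0.58710342, 0.23050293]), 'eef_rot': array([-0.87881622,  1.38782732,  0.87731276]), 'wrist_force': array([-0.34999071,  0.47104555, -0.1956468 ]), 'torque': array([ 0.00700666, -0.06519531,  0.03229761]), 'finger_gap': 0.996296824054089} -0.0187
```

View pics/top0.png

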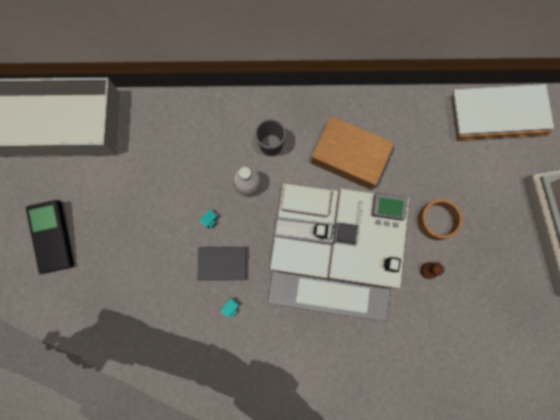

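View pics/side0.png

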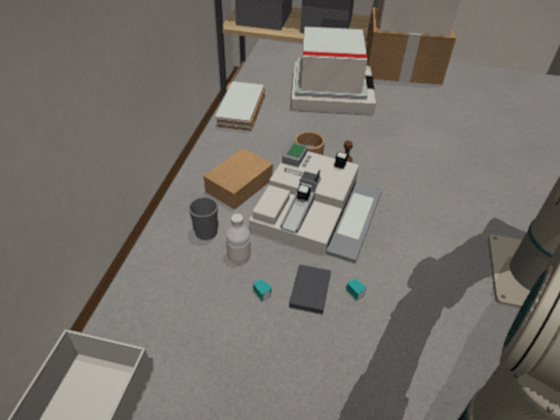

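The overview shows the machine around (335,245) in the top view, with its ledge towards the robot and the ramp pointing left (world +y). The cartridge is at about (321,231), the shutter at (346,234) and the spare at (393,264). Next I need enlarged crops.

Run:
```python
import cv2
a=cv2.imread("pics/top0.png")[175:325,260:420]; b=cv2.imread("pics/side0.png")[140:260,245:385]
cv2.imwrite("pics/c1.png",cv2.resize(a,None,fx=4,fy=4,interpolation=cv2.INTER_CUBIC)[:600])
cv2.imwrite("pics/c2.png",cv2.resize(b,None,fx=5,fy=5,interpolation=cv2.INTER_CUBIC))
```

```text
(no output)
```

View pics/c1.png

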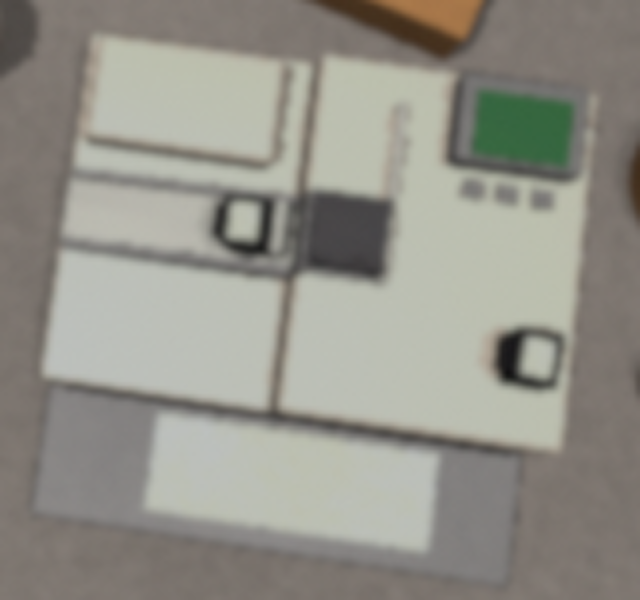

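View pics/c2.png

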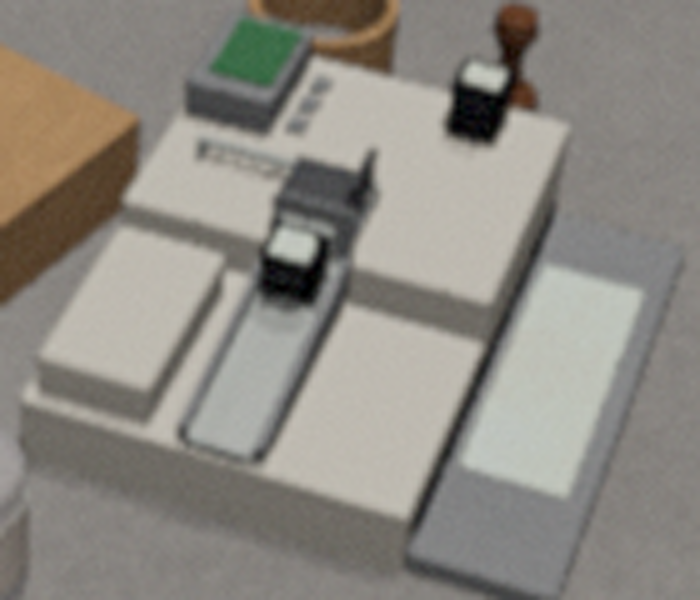

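The crops show, in top crop pixels, the cartridge's light top at about (246,223), the shutter at (347,236), the ramp end at (62..72, 178..245) and the deck's front edge from (280,410) to (562,450). Side crop pixels show the tab at (368,178).

```bash
cat > h.py <<'E'
import numpy as np,cv2
def ld(n): return np.load(f"pics/{n}.npz")
def ray(d,p):
    K,V=d["mtx"],d["view"];R,t=V[:3,:3],V[:3,3]
    v=np.linalg.inv(K)@[p[0],p[1],1]; v=np.array([v[0],-v[1],-v[2]])
    return -R.T@t, R.T@v
def onz(d,p,z):
    o,v=ray(d,p); return o+v*(z-o[2])/v[2]
def tri(rs):
    A=0;b=0
    for o,v in rs:
        v=v/np.linalg.norm(v);P=np.eye(3)-np.outer(v,v);A=A+P;b=b+P@o
    return np.linalg.solve(A,b)
def proj(d,X):
    c=d["view"]@[*X,1];u=d["mtx"]@[c[0],-c[1],-c[2]];return u[:2]/u[2]
E
python3 - <<'E'
from h import *
T,S=ld("top0"),ld("side0")
c1=lambda u,v:((u+.5)/4-.5+260,(v+.5)/4-.5+175)
c2=lambda u,v:((u+.5)/5-.5+245,(v+.5)/5-.5+140)
for nm,p,z in [("deckFR",(562,450),.072),("deckBR",(597,95),.072),("deckF@step",(282,410),.072),("deckB@step",(322,57),.072),("rampendF",(62,245),.054),("rampendB",(72,178),.054),("ledgeL",(35,515),.0),("ledgeR",(508,582),.0)]:
    print(nm,onz(T,c1(*p),z).round(4))
for nm,p,z in [("deckFR",(570,130),.072),("deckF@step",(490,305),.072),("rampF",(262,458),.054),("rampB",(183,435),.054)]: print("side",nm,onz(S,c2(*p),z).round(4))
def cen(d,box,lo,big):
    x0,y0,x1,y1=box;g=cv2.cvtColor(d["pixels"],cv2.COLOR_RGB2GRAY)[y0:y1,x0:x1]
    g=cv2.resize(g,None,fx=4,fy=4,interpolation=cv2.INTER_CUBIC)
    m=((g>lo) if big else (g<lo)).astype(np.uint8)
    n,l,s,c=cv2.connectedComponentsWithStats(m)
    i=1+s[1:,4].argsort()[::-1][:3]
    return [((c[k]+.5)/4-.5+[x0,y0],s[k].tolist()) for k in i]
print("cart top", cen(T,(312,222,330,240),130,True)); print(cen(S,(295,182,312,202),130,True))
print("shut", cen(T,(330,215,365,250),110,False)); print(cen(S,(295,165,325,195),110,False))
E
```

```text
deckFR [ 0.4507 -0.2185  0.072 ]
deckBR [ 0.6433 -0.2488  0.072 ]
deckF@step [ 0.4728 -0.0701  0.072 ]
deckB@step [ 0.6661 -0.0978  0.072 ]
rampendF [0.5646 0.0474 0.054 ]
rampendB [0.6021 0.0416 0.054 ]
ledgeL [0.4168 0.0644 0.    ]
ledgeR [ 0.3782 -0.2022  0.    ]
side deckFR [ 0.45   -0.2152  0.072 ]
side deckF@step [ 0.4739 -0.0669  0.072 ]
side rampF [0.5656 0.0461 0.054 ]
side rampB [0.6052 0.0408 0.054 ]
cart top [(array([320.41004673, 229.65841121]), [19, 13, 32, 39, 1070]), (array([313.9224934 , 237.31365435]), [0, 43, 28, 29, 379]), (array([328.73053633, 231.90700692]), [64, 12, 8, 52, 289])]
[(array([303.69006849, 187.62915851]), [15, 5, 50, 37, 1022]), (array([296.50601266, 184.40981013]), [0, 0, 19, 25, 395]), (array([310.2718254 , 197.13822751]), [55, 43, 13, 37, 189])]
shut [(array([343.86576568, 233.27765487]), [0, 27, 112, 97, 7797])]
[(array([308.65033265, 182.28144831]), [0, 22, 100, 98, 4885]), (array([296.585, 165.265]), [0, 0, 17, 7, 100]), (array([314.36, 193.81]), [75, 113, 10, 7, 50])]
```

Run:
```python
from h import *
T,S=ld("top0"),ld("side0")
a,b=(320.41,229.66),(303.69,187.63)
X=tri([ray(T,a),ray(S,b)]);print("cart top",X, onz(T,a,.103),onz(S,b,.103))
th=np.radians(-8.5);ex=np.array([np.cos(th),np.sin(th)]);ey=np.array([-ex[1],ex[0]])
O=X[:2]-.0265*ey;print("O from cart",O)
E1=np.array([.5844,.044])-.128*ey;print("O from ramp",E1)
O=(O+E1)/2
c1=lambda u,v:((u+.5)/4-.5+260,(v+.5)/4-.5+175)
c2=lambda u,v:((u+.5)/5-.5+245,(v+.5)/5-.5+140)
M=lambda P:(np.array([(P[:2]-O)@ex,(P[:2]-O)@ey])*1000).round(1)
# shutter back edge, right edge, front edge(tab top) in top; tab top ends in side
for nm,p,z in [("shBL",(308,192),.093),("shBR",(392,200),.093),("shFR",(384,278),.113),("shFL",(303,268),.113)]: print(nm,M(onz(T,c1(*p),z)))
for nm,p,z in [("tabtop R",(371,152),.113),("tabtop L?",(350,205),.113),("shBR",(302,160),.093),("shBL",(275,203),.093)]: print(nm,M(onz(S,c2(*p),z)))
for k in [(-.021,-.0095,.113),(-.021,-.0435,.113),(.014,-.0265,.093)]:
    P=[*(O+k[0]*ex+k[1]*ey),k[2]];print(k,proj(T,P),proj(S,P))
```

```text
cart top [ 0.5707642  -0.04863552  0.10904571] [ 0.57126855 -0.04915635  0.103     ] [ 0.5719712  -0.05543733  0.103     ]
O from cart [ 0.56684725 -0.07484444]
O from ramp [ 0.5654804  -0.08259403]
shBL [22.  -3.2]
shBR [ 24.  -48.2]
shFR [-20.6 -45.6]
shFL [-21.3  -3.3]
tabtop R [-13.8 -43.4]
tabtop L? [-17.   -0.3]
shBR [ 22.9 -46.9]
shBL [24.3 -9.5]
(-0.021, -0.0095, 0.113) [338.34595661 241.90747876] [317.31433122 178.78393662]
(-0.021, -0.0435, 0.113) [354.59749888 244.19405787] [321.52318545 170.68347667]
(0.014, -0.0265, 0.093) [347.02678619 227.81310413] [305.67684485 177.22560065]
```

```bash
cat > plan.py <<'E'
from h import *
from bench import manip
from scipy.spatial.transform import Rotation as Ro
O=np.array([.566,-.0787]);th=np.radians(-8.5);ex=np.array([np.cos(th),np.sin(th),0]);ey=np.array([-ex[1],ex[0],0])
def st(): 
    s=manip.sense();p=np.array(s["tcp_pos"]);R=Ro.from_rotvec(s["eef_rot"]);d=np.array([*(p[:2]-O),0])
    print("t",round(s["t"],2),"gap",s["finger_gap"],"F",s["wrist_force"].round(2),"mach xyz",(d@ex*1000).round(1),(d@ey*1000).round(1),(p[2]*1000).round(1))
    return p,R
def go(x,y,z,sg=1):
    p,R=st();t=np.array([*O,0])+ex*x+ey*y;t[2]=z
    Z=sg*ey;X=np.array([0,0,-1.]);Rt=Ro.from_matrix(np.array([X,np.cross(Z,X),Z]).T)
    print("tool cm",(R.inv().apply(t-p)*100).round(2),"rot deg",np.degrees((R.inv()*Rt).as_rotvec()).round(2))
E
python3 - <<'E'
from plan import *
s=manip.sense();print(Ro.from_rotvec(s["eef_rot"]).as_matrix().round(3))
for g in(1,-1): go(-.052,.020,.19,g)
E
```

```text
[[-0.001 -0.904  0.428]
 [-0.002  0.428  0.904]
 [-1.    -0.    -0.002]]
t 0.1 gap 0.996296824054089 F [-0.35  0.47 -0.2 ] mach xyz -383.6 615.9 230.5
tool cm [  4.13 -48.98 -47.44] rot deg [-1.682e+01 -9.000e-02 -1.000e-02]
t 0.1 gap 0.996296824054089 F [-0.35  0.47 -0.2 ] mach xyz -383.6 615.9 230.5
tool cm [  4.13 -48.98 -47.44] rot deg [ 1.6318e+02 -2.0000e-02  1.4000e-01]
```

```bash
R='{"tx":0,"ty":-24.5,"tz":-23.7,"ax":-16.8,"gripper":-0.5}'; true
python3 -m handwheel '[{"tx":0,"ty":-4,"tz":-3,"ax":-2,"gripper":-0.5},{"ty":-7,"tz":-7,"ax":-4,"gripper":-0.5},{"ty":-10,"tz":-10,"ax":-6,"gripper":-0.5},{"ty":-13,"tz":-13,"ax":-8,"gripper":-0.5},{"ty":-16,"tz":-16,"ax":-10,"gripper":-0.5},{"ty":-19,"tz":-19,"ax":-12,"gripper":-0.5},{"ty":-22,"tz":-22,"ax":-14,"gripper":-0.5},{"ty":-25,"tz":-25,"ax":-16.8,"gripper":-0.5},{"ty":-28,"tz":-28,"ax":-16.8,"gripper":-0.5},{"ty":-31,"tz":-31,"ax":-16.8,"gripper":-0.5}]'
python3 -c "
from plan import *
go(-.052,.02,.19)"
```

```text
t 0.1 gap 0.996296824054089 F [-0.35  0.47 -0.2 ] mach xyz -383.6 615.9 230.5
tool cm [  4.13 -48.98 -47.44] rot deg [-1.682e+01 -9.000e-02 -1.000e-02]invalid input at $[0]: expected keys tx, ty, tz, ax, ay, az, gripper
```

```bash
python3 -m handwheel '[{"tx":0,"ty":-4,"tz":-3,"ax":-2,"ay":0,"az":0,"gripper":-0.5},{"tx":0,"ty":-7,"tz":-7,"ax":-4,"ay":0,"az":0,"gripper":-0.5},{"tx":0,"ty":-10,"tz":-10,"ax":-6,"ay":0,"az":0,"gripper":-0.5},{"tx":0,"ty":-13,"tz":-13,"ax":-8,"ay":0,"az":0,"gripper":-0.5},{"tx":0,"ty":-16,"tz":-16,"ax":-10,"ay":0,"az":0,"gripper":-0.5},{"tx":0,"ty":-19,"tz":-19,"ax":-12,"ay":0,"az":0,"gripper":-0.5},{"tx":0,"ty":-22,"tz":-22,"ax":-14,"ay":0,"az":0,"gripper":-0.5},{"tx":0,"ty":-25,"tz":-25,"ax":-16.8,"ay":0,"az":0,"gripper":-0.5},{"tx":0,"ty":-28,"tz":-28,"ax":-16.8,"ay":0,"az":0,"gripper":-0.5},{"tx":0,"ty":-31,"tz":-31,"ax":-16.8,"ay":0,"az":0,"gripper":-0.5}]'
python3 -c "
from plan import *
go(-.052,.02,.19)"
```

```text
t: 1.1
tcp_pos: [0.4257, 0.1731, 0.2312]
eef_rot: [-1.099, 1.276, 1.099]
wrist_force: [0.3, 0.9, 0.6]
finger_gap: 0.752
t 1.1 gap 0.7520454071136239 F [0.3  0.92 0.6 ] mach xyz -175.9 228.3 231.2
tool cm [  4.12 -12.4  -20.83] rot deg [-0.   -0.   -0.01]
```

```bash
python3 -m handwheel '[{"tx":0,"ty":-2,"tz":-4,"ax":0,"ay":0,"az":0,"gripper":-0.5},{"tx":0,"ty":-4,"tz":-8,"ax":0,"ay":0,"az":0,"gripper":-0.5},{"tx":0,"ty":-6,"tz":-12,"ax":0,"ay":0,"az":0,"gripper":-0.5},{"tx":2,"ty":-9,"tz":-15,"ax":0,"ay":0,"az":0,"gripper":-0.5},{"tx":4,"ty":-11,"tz":-18,"ax":0,"ay":0,"az":0,"gripper":-0.5},{"tx":6,"ty":-12,"tz":-20,"ax":0,"ay":0,"az":0,"gripper":-0.5},{"tx":8,"ty":-12.4,"tz":-20.8,"ax":0,"ay":0,"az":0,"gripper":-0.5},{"tx":8,"ty":-12.4,"tz":-20.8,"ax":0,"ay":0,"az":0,"gripper":-0.5},{"tx":8,"ty":-12.4,"tz":-20.8,"ax":0,"ay":0,"az":0,"gripper":-0.5}]'
python3 - <<'E'
from plan import *
from bench import cams
go(-.052,.02,.103)
c=[]
for n in("side","top"):
    d=cams.get_image(n);np.savez(f"pics/{n}1.npz",**d);a=d["pixels"][:,:,::-1]
    a=a[120:270,230:390] if n=="side" else a[165:315,250:410]
    c.append(cv2.resize(a,None,fx=2.5,fy=4,interpolation=cv2.INTER_CUBIC) if 0 else cv2.resize(a,(400,375),interpolation=cv2.INTER_CUBIC))
cv2.imwrite("pics/v1.png",np.hstack(c))
E
```

```text
t: 2.0
tcp_pos: [0.517, -0.0487, 0.1512]
eef_rot: [-1.098, 1.276, 1.1]
wrist_force: [0.1, -0.4, 0.6]
finger_gap: 0.746
t 2.0 gap 0.7459054640429311 F [ 0.1  -0.44  0.61] mach xyz -52.9 22.4 151.2
tool cm [ 4.82 -0.1  -0.24] rot deg [-0.01  0.02 -0.08]
```

View pics/v1.png

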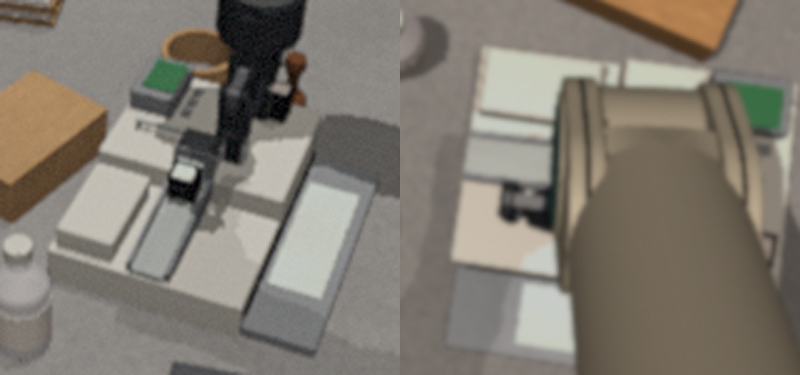

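The left panel (side view) shows the near (ramp) fingertip at about (235,160), in front of the tab and clear. In the top view the arm hides the key. I'll check the tip's projection, then lower in front of the tab.

```bash
python3 - <<'E'
from plan import *
S=ld("side1");p,R=st()
for dz in(0,.007):
  for g in(.032,.0465):
    P=p+ey*g;P[2]+=dz;u=proj(S,P);print(dz,g,(u-[230,120])*2.5)
P=p-ey*.032;print((proj(S,P)-[230,120])*2.5)
E
python3 -m handwheel '[{"tx":2,"ty":-0.1,"tz":-0.2,"ax":0,"ay":0,"az":0,"gripper":-0.5},{"tx":4,"ty":-0.1,"tz":-0.2,"ax":0,"ay":0,"az":0,"gripper":-0.5},{"tx":5.4,"ty":-0.1,"tz":-0.2,"ax":0,"ay":0,"az":0,"gripper":-0.5},{"tx":5.4,"ty":-0.1,"tz":-0.2,"ax":0,"ay":0,"az":0,"gripper":-0.5}]'
python3 - <<'E'
from plan import *
from bench import cams
go(-.032,.02,.097)
d=cams.get_image("side");np.savez("pics/side2.npz",**d)
cv2.imwrite("pics/v2.png",cv2.resize(d["pixels"][130:240,250:380,::-1],None,fx=5,fy=5,interpolation=cv2.INTER_CUBIC))
E
```

```text
t 2.1 gap 0.7509840312401038 F [ 0.23 -0.31  0.41] mach xyz -52.2 23.2 152.2
0 0.032 [232.18489109 165.47570943]
0 0.0465 [227.35831977 175.17757132]
0.007 0.032 [232.86398965 159.75506715]
0.007 0.0465 [228.02169523 169.44865938]
[252.48672772 124.66711011]
t: 2.5
tcp_pos: [0.5174, -0.0501, 0.0969]
eef_rot: [-1.099, 1.276, 1.102]
wrist_force: [-0.5, -0.5, -0.3]
finger_gap: 0.746
t 2.5 gap 0.7462246567476709 F [-0.52 -0.55 -0.35] mach xyz -52.3 21.1 96.9
tool cm [-0.01 -2.03 -0.11] rot deg [ 0.09  0.02 -0.1 ]
```

View pics/v2.png

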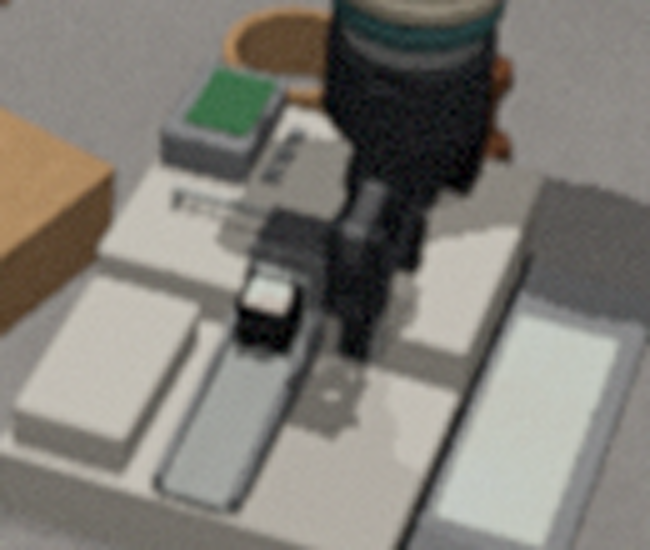

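The side crop shows the ramp finger's tip at about (352,355), the cartridge's light top at (270,290) and its dark front bottom at (270,348). I'll push the shutter now and compare those positions.

```bash
python3 - <<'E'
from plan import *
S=ld("side2");T=ld("top0");p,R=st()
for dz in(0,.004,.008):
    P=p+ey*.0465;P[2]+=dz;print("tip back",dz,(proj(S,P)-[250,130])*5)
def w(x,y,z): a=np.array([*O,0])+ex*x+ey*y;a[2]=z;return a
for k in[(0,.0265,.1028),(0,.0385,.101),(0,.044,.094),(-.009,.044,.094),(.009,.044,.094)]: print(k,(proj(S,w(*k))-[250,130])*5,(proj(T,w(*k))-[260,175])*4)
E
python3 -m handwheel '[{"tx":0,"ty":-1.5,"tz":-0.1,"ax":0,"ay":0,"az":0,"gripper":-0.5},{"tx":0,"ty":-2.2,"tz":-0.1,"ax":0,"ay":0,"az":0,"gripper":-0.5},{"tx":0,"ty":-2.9,"tz":-0.1,"ax":0,"ay":0,"az":0,"gripper":-0.5},{"tx":0,"ty":-3.6,"tz":-0.1,"ax":0,"ay":0,"az":0,"gripper":-0.5}]'
python3 -c "
from plan import *
st()"
```

```text
t 2.55 gap 0.7510638935371206 F [ 0.07  0.62 -0.45] mach xyz -51.6 21.0 97.7
tip back 0 [344.99793563 382.69363469]
tip back 0.004 [345.70341264 376.59715245]
tip back 0.008 [346.41242638 370.47010711]
(0, 0.0265, 0.1028) [271.41695695 293.04382594] [247.97786665 221.17706019]
(0, 0.0385, 0.101) [263.02898388 310.97084687] [225.20649397 218.46643531]
(0, 0.044, 0.094) [258.41572644 328.62737988] [214.01556418 218.73892451]
(-0.009, 0.044, 0.094) [275.88364071 333.54410073] [211.87830534 235.34231816]
(0.009, 0.044, 0.094) [241.01685815 323.7300935 ] [216.14553259 202.19216693]
t: 2.95
tcp_pos: [0.5536, -0.0574, 0.0979]
eef_rot: [-1.099, 1.276, 1.1]
wrist_force: [-0.9, 0.1, 0.2]
finger_gap: 0.75
t 2.95 gap 0.7499966063412087 F [-0.92  0.07  0.23] mach xyz -15.4 19.2 97.9
```

```bash
python3 -m handwheel '[{"tx":0,"ty":-0.8,"tz":0,"ax":0,"ay":0,"az":0,"gripper":-0.5},{"tx":0,"ty":-1.6,"tz":0,"ax":0,"ay":0,"az":0,"gripper":-0.5},{"tx":0,"ty":-2.4,"tz":0,"ax":0,"ay":0,"az":0,"gripper":-0.5},{"tx":0,"ty":-3.0,"tz":0,"ax":0,"ay":0,"az":0,"gripper":-0.5},{"tx":0,"ty":-3.4,"tz":0,"ax":0,"ay":0,"az":0,"gripper":-0.5},{"tx":0,"ty":-3.7,"tz":0,"ax":0,"ay":0,"az":0,"gripper":-0.5},{"tx":0,"ty":-3.7,"tz":0,"ax":0,"ay":0,"az":0,"gripper":-0.5}]'
python3 -c "
from plan import *
st()"
```

```text
t: 3.65
tcp_pos: [0.5907, -0.0632, 0.0972]
eef_rot: [-1.099, 1.275, 1.099]
wrist_force: [-0.0, 0.3, 0.5]
finger_gap: 0.75
t 3.65 gap 0.750043513805935 F [-0.03  0.31  0.52] mach xyz 22.1 18.9 97.2
```

```bash
python3 -m handwheel '[{"tx":0,"ty":-0.2,"tz":0,"ax":0,"ay":0,"az":0,"gripper":-0.5},{"tx":0,"ty":-0.4,"tz":0,"ax":0,"ay":0,"az":0,"gripper":-0.5},{"tx":0,"ty":-0.4,"tz":0,"ax":0,"ay":0,"az":0,"gripper":-0.5}]'
python3 -c "
from plan import *
st()"
```

```text
t: 3.95
tcp_pos: [0.593, -0.0636, 0.0971]
eef_rot: [-1.098, 1.278, 1.101]
wrist_force: [-3.8, 0.6, 1.7]
finger_gap: 0.751
t 3.95 gap 0.7509488355452394 F [-3.84  0.56  1.69] mach xyz 24.5 18.9 97.1
```

```bash
python3 -m handwheel '[{"tx":0,"ty":-0.2,"tz":0,"ax":0,"ay":0,"az":0,"gripper":-0.5},{"tx":0,"ty":-0.4,"tz":0,"ax":0,"ay":0,"az":0,"gripper":-0.5},{"tx":0,"ty":-0.4,"tz":0,"ax":0,"ay":0,"az":0,"gripper":-0.5}]'
python3 -c "
from plan import *
st()"
```

```text
t: 4.25
tcp_pos: [0.5933, -0.0638, 0.0967]
eef_rot: [-1.093, 1.283, 1.105]
wrist_force: [-11.0, 0.9, 7.8]
finger_gap: 0.752
t 4.25 gap 0.7516326634875464 F [-11.02   0.9    7.77] mach xyz 24.8 18.7 96.7
```

```bash
python3 -m handwheel '[{"tx":0,"ty":0.8,"tz":0,"ax":0,"ay":0,"az":0,"gripper":-0.5},{"tx":0,"ty":2.0,"tz":0,"ax":0,"ay":0,"az":0,"gripper":-0.5},{"tx":0,"ty":2.9,"tz":0,"ax":0,"ay":0,"az":0,"gripper":-0.5},{"tx":0,"ty":2.9,"tz":0,"ax":0,"ay":0,"az":0,"gripper":-0.5},{"tx":0,"ty":2.9,"tz":0,"ax":0,"ay":0,"az":0,"gripper":-0.5}]'
python3 - <<'E'
from plan import *
from bench import cams
go(.001,.02,.097)
d=cams.get_image("side");np.savez("pics/side3.npz",**d)
cv2.imwrite("pics/v3.png",cv2.resize(d["pixels"][140:220,260:350,::-1],None,fx=7,fy=7,interpolation=cv2.INTER_CUBIC))
def w(x,y,z): a=np.array([*O,0])+ex*x+ey*y;a[2]=z;return a
for k in[(0,-.0265,.113),(.034,-.0435,.113),(.034,-.0095,.113),(0,.044,.094),(0,.0265,.103),(0,.052,.078),(0,.052,.103)]: print(k,(proj(d,w(*k))-[260,140])*7)
E
```

```text
t: 4.75
tcp_pos: [0.5703, -0.0601, 0.0976]
eef_rot: [-1.1, 1.274, 1.098]
wrist_force: [-0.0, -0.2, 0.1]
finger_gap: 0.748
t 4.75 gap 0.7476325339460511 F [-0.04 -0.2   0.09] mach xyz 1.5 19.0 97.6
tool cm [0.06 0.05 0.1 ] rot deg [-0.01  0.01  0.1 ]
(0, -0.0265, 0.113) [360.67287684 228.0656776 ]
(0.034, -0.0435, 0.113) [287.11218632 176.83868398]
(0.034, -0.0095, 0.113) [255.19561694 232.13558588]
(0, 0.044, 0.094) [291.78201702 390.07833183]
(0, 0.0265, 0.103) [310.01898352 339.83419657]
(0, 0.052, 0.078) [281.48248017 438.0692265 ]
(0, 0.052, 0.103) [285.51833069 385.36129857]
```

View pics/v3.png

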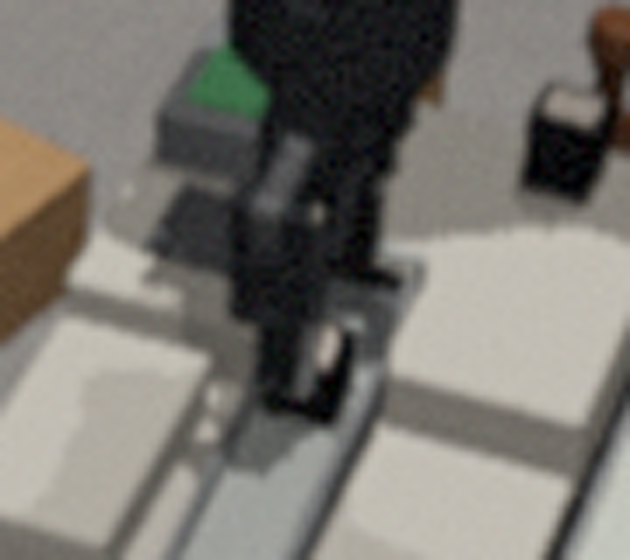

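The side crop shows the shutter slid back (dark plate at (200,230)) and the far finger over the uncovered key (370,270). The ramp finger's tip is at about (285,405), just in front of the nose. Descending.

```bash
python3 -m handwheel '[{"tx":0.7,"ty":0.05,"tz":0.1,"ax":0,"ay":0,"az":0,"gripper":-0.5},{"tx":1.4,"ty":0.05,"tz":0.1,"ax":0,"ay":0,"az":0,"gripper":-0.5},{"tx":1.4,"ty":0.05,"tz":0.1,"ax":0,"ay":0,"az":0,"gripper":-0.5}]'
python3 -c "
from plan import *
go(.001,.02,.072)"
```

```text
t: 5.1
tcp_pos: [0.5683, -0.0588, 0.0819]
eef_rot: [-1.098, 1.277, 1.101]
wrist_force: [-0.1, 0.3, 0.6]
finger_gap: 0.751
t 5.1 gap 0.7508143465723354 F [-0.14  0.28  0.59] mach xyz -0.7 20.0 81.9
tool cm [ 0.98 -0.17  0.  ] rot deg [-0.   -0.01 -0.13]
```

```bash
python3 -m handwheel '[{"tx":0.4,"ty":0,"tz":0,"ax":0,"ay":0,"az":0,"gripper":-0.5},{"tx":0.8,"ty":0,"tz":0,"ax":0,"ay":0,"az":0,"gripper":-0.5},{"tx":1.2,"ty":0,"tz":0,"ax":0,"ay":0,"az":0,"gripper":-0.5},{"tx":1.2,"ty":0,"tz":0,"ax":0,"ay":0,"az":0,"gripper":-0.5}]'
python3 -c "
from plan import *
st()"
```

```text
t: 5.5
tcp_pos: [0.5692, -0.059, 0.072]
eef_rot: [-1.099, 1.276, 1.099]
wrist_force: [-1.5, 0.7, 6.9]
finger_gap: 0.752
t 5.5 gap 0.7521887385562083 F [-1.49  0.71  6.88] mach xyz 0.3 20.0 72.0
```

```bash
python3 -m handwheel '[{"tx":0.3,"ty":0,"tz":0,"ax":0,"ay":0,"az":0,"gripper":-0.5},{"tx":0.6,"ty":0,"tz":0,"ax":0,"ay":0,"az":0,"gripper":-0.5},{"tx":0.6,"ty":0,"tz":0,"ax":0,"ay":0,"az":0,"gripper":-0.5},{"tx":0.6,"ty":0,"tz":0,"ax":0,"ay":0,"az":0,"gripper":-0.5}]'
python3 - <<'E'
from plan import *
from bench import cams
st()
d=cams.get_image("side");np.savez("pics/side4.npz",**d)
cv2.imwrite("pics/v4.png",cv2.resize(d["pixels"][140:220,260:350,::-1],None,fx=7,fy=7,interpolation=cv2.INTER_CUBIC))
E
```

```text
t: 5.9
tcp_pos: [0.5696, -0.0594, 0.071]
eef_rot: [-1.1, 1.275, 1.096]
wrist_force: [-11.4, 2.9, 49.7]
finger_gap: 0.754
t 5.9 gap 0.7537960025402635 F [-11.42   2.92  49.66] mach xyz 0.7 19.7 71.0
```

View pics/v4.png

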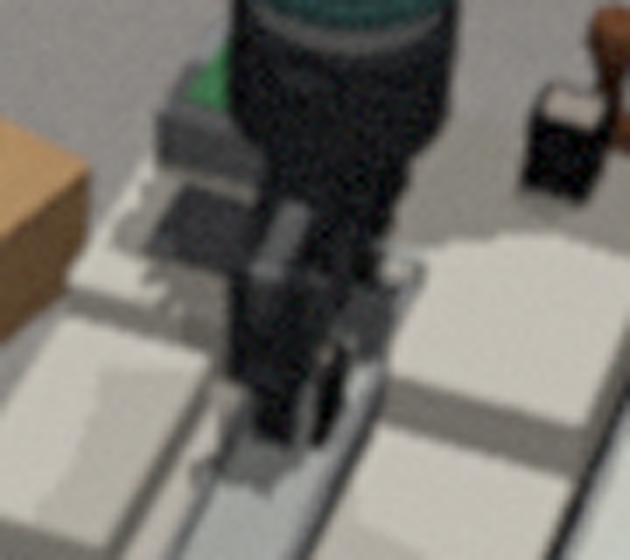

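The cartridge's visible side now reaches (320,440), where it was (335,420) before, so it has moved down the ramp about 7–10 mm and rests behind the ramp finger. The key is at its hard stop but the push is too hard, so I'll ease it.

```bash
python3 -m handwheel '[{"tx":-0.2,"ty":0,"tz":0,"ax":0,"ay":0,"az":0,"gripper":-0.5},{"tx":-0.4,"ty":0,"tz":0,"ax":0,"ay":0,"az":0,"gripper":-0.5},{"tx":-0.4,"ty":0,"tz":0,"ax":0,"ay":0,"az":0,"gripper":-0.5},{"tx":-0.4,"ty":0,"tz":0,"ax":0,"ay":0,"az":0,"gripper":-0.5}]'
python3 - <<'E'
from plan import *
from bench import cams
st()
for n in("side","top"):
    d=cams.get_image(n);np.savez(f"pics/{n}5.npz",**d)
    if n=="side":
        cv2.imwrite("pics/v5.png",cv2.resize(d["pixels"][160:220,275:345,::-1],None,fx=8,fy=8,interpolation=cv2.INTER_CUBIC))
        def w(x,y,z): a=np.array([*O,0])+ex*x+ey*y;a[2]=z;return a
        # cartridge -x side: front bottom/top corners of body, for offsets s along y
        for s in(0,.004,.008,.012,.02): print(s,[((proj(d,w(-.014,y+s,z-.14*s))-[275,160])*8).round() for y,z in((.0335,.0655),(.0385,.101),(.0147,.1045))])
E
```

```text
t: 6.35
tcp_pos: [0.5693, -0.0591, 0.0716]
eef_rot: [-1.1, 1.275, 1.098]
wrist_force: [-4.9, 1.5, 21.6]
finger_gap: 0.753
t 6.35 gap 0.7530145845652788 F [-4.91  1.55 21.58] mach xyz 0.4 19.9 71.6
0 [array([262., 344.]), array([264., 270.]), array([290., 213.])]
0.004 [array([258., 354.]), array([260., 279.]), array([286., 222.])]
0.008 [array([253., 363.]), array([256., 289.]), array([282., 232.])]
0.012 [array([249., 373.]), array([251., 299.]), array([277., 241.])]
0.02 [array([240., 392.]), array([242., 318.]), array([269., 260.])]
```

View pics/v5.png

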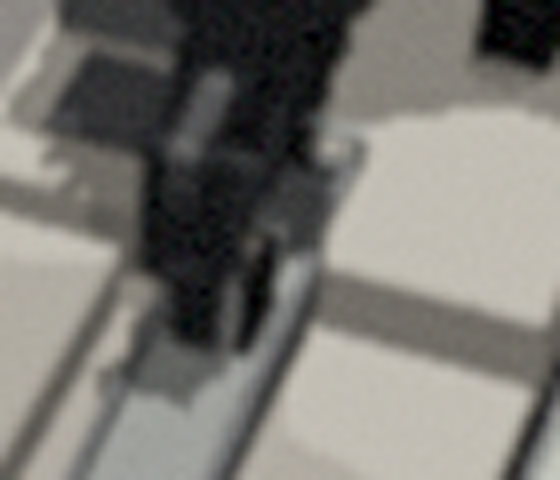

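The key is held at its hard stop with about 22 N. The cartridge's near side, with its bottom corner at (245,352), has shifted about 8–10 mm and sits still behind the ramp finger. The spare is unmoved. Handing in.

```bash
python3 -c "
from plan import *
from bench import job
st();print(job.close_job());st()"
```

```text
t 6.45 gap 0.7515180988741043 F [-5.85  1.35 21.1 ] mach xyz 0.4 19.9 71.7
the job is handed in; nothing more can be done
None
the job is handed in; nothing more can be done
```

The job is handed in at about 6.5 s. The shutter is fully open, one finger is holding the key down, and the cartridge is stopped on the ramp against the other finger.

**What I did:** I straddled the fence and cartridge with the fingers 64 mm apart and pushed the shutter tab back with the key-side finger until it hit its stop. The force rose to 11 N there with no further travel. I then moved back over the key and pressed it to its hard stop, with the ramp finger already waiting in front of the cartridge.

**Last checks:**
- **Key:** the wrist force was a steady 21 N upward at the hand-in. The key has stopped moving.
- **Cartridge:** the side view shows it moved roughly 8–10 mm down the ramp, so its centre is at about y = 32–34 mm, inside the 28–60 mm range. It is not pinched. Its two visible corners disagreed (about 3 mm and 8 mm against the model, 10–12 mm between pictures), so the position is good only to a few millimetres. The last two pictures show it in the same place.
- **Hard press:** I briefly pressed the key with about 50 N while confirming the stop, then eased it at once. That was through the fingertip and below the 120 N wrist limit. I don't know whether the 40 N limit on arm and gripper-body contact counts it.
- **Not confirmed:** the arm hid the key and cartridge in the top camera, so the final state rests on the side view and the forces. In that view the spare cartridge had not moved. I did not check the other bystanders one by one, but the arm never went near them.

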